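# Open the push-and-turn bottle in the holding block

### The arm

A 6-joint arm with a two-finger parallel gripper is mounted at the origin on the work surface. World frame = base frame: x ahead of the robot, y to its left, z up, the work surface at z = 0. Lengths are in m, angles in degrees, forces in N, time in s.
With the tool pointing down it reaches from about 0.325 to 1 m from the base axis. Payload 5.1 kg.
Tool frame: the origin (TCP) lies midway between the tips of the shut fingers; the grasp point (between the pads) lies 19 mm behind it; z points along the fingers, y is the line along which they close (so a half turn about z gives the same grasp; the last joint's range is limited). The gripper opens to 85 mm and grips with 20 to 120 N. Pads are 22 mm wide; open, the fingers measure 114 mm over their backs; the gripper's body (76 mm by 85 mm) begins 54 mm behind the grasp point. The pads swing forward as they close: fully open they stand 13 mm farther back than shut.
Start: joints at [69.866, 7.093, 94.555, -0, 78.352, -4.733], TCP at [0.173, 0.627, 0.231] pointing down, gripper open.
Joint ranges: [-149.61, 149.61], [-58.7, 133.49], [1.44, 155.28], [-77.14, 257.14], [18.33, 153.61], [-166.67, 166.67]. Speed limits (degrees/s): [147.25, 147.25, 180, 180, 180, 180].

### API

Orientations are given as a 3x3 rotation matrix whose columns are the frame's x, y, z axes.
In Python, from plant import * gives the robot as it stands.
- The arm moves only by the shell command python3 -m pendant 'ROWS' [FORCE]. ROWS is JSON, one flat list of numbers, 5 for each row, row after row: the gripper command: -1 is shut, 1 is fully open, values between are in proportion, then the shift along the tool's x, y, z in units of 30 mm (1.0 is 30 mm), then the turn about the tool's z in units of 10 degrees (1.0 is 10 degrees). In form: [fingers, dx, dy, dz, spin, fingers, dx, dy, dz, spin, ...]. A call has 1 to 20 rows; each row shifts and turns the commanded pose from where the row before left it, along the tool's axes as they then stand; what a row does not reach is not made up. A row lasts 1/8 s, in which the tool goes at most 62.5 mm and 10.7 degrees, less where a joint would pass 70% of its speed; a pose out of reach is approached as far as the arm can. A call with a number of a shift or a turn outside -1 to 1 is refused whole. A call with a gripper value outside its range is refused whole. The fingers move at their own pace and stop on an object; FORCE is the grip in N (left out, the last holds). Time passes only in rows, so rows that do not move let the fingers close. It gives the time, the measured TCP pose, the force, the opening and the grip force at its end, in the units of the state.
- get_state(): the state, without advancing time (a new reading comes with each control period).
- snapshot(name): name is "side" or "top" or "wrist"; returns the picture (400x640x3 uint8, red, green, blue); there is no depth.
- get_calibration(name): a dict with "fx", "fy", "cx", "cy" (pixels), "position" and "rotation" of the camera in the world; the wrist camera has in their place "tool_from_camera" (4x4, takes a point from camera to tool coordinates, whose origin is the TCP and whose axes are the flange's). Camera axes: x right, y down, z forward; pixel columns grow to the right and rows downward; lengths in m; the calibration is good to about 2 mm. A picture is of the moment at which its call begins: read the wrist's pose just before it. get_calibration takes no time and is no camera call.
- hand_in(): hands the job in; it is judged then, once.
The state is a dict: "time": time; "joint_positions": joint angles; "qvel": joint speeds; "joint_efforts": joint torques, N m; "position": TCP position; "eef_rot": TCP orientation; "ft_force": force on the tool from outside, world axes, zero at the start; "moment": the same for the moment, N m; "width": finger opening in m; "grasp_force": force on a finger pad.
Only numpy, scipy, OpenCV 4.12 (cv2) and the standard library are available. Lean on these libraries where they do the work, as an engineer would, in place of code of your own. Each camera call takes 0.05 s, during which the arm holds its last target. There are 200 camera calls.

### The job

Stand the square bottle upright, cap up, in the square pocket of the metal holding block, right down on the pocket floor, so that it cannot turn. Then press its safety cap down, twist it counter-clockwise until it is free, and lift it straight off; finish while still holding the cap level in the gripper, about 5 cm clear above the open bottle, with the bottle still seated. Leave the other things on the bench where they are.

Things in the scene. Friction and masses are not known exactly. Their poses are not given: they have to be found in the camera images.
- cap_center (a point): Round ribbed white cap, 48 mm across, 38 mm high, about 35 g; this point is its centre, 19 mm below its flat top; z up along its axis. Three-lug push-and-turn cap: while pressed 4 to 6 mm down (tooth 3 mm, end of travel 7 mm) turn it counter-clockwise seen from above by 45 to 75 degrees (60 is best, hard stop at about 83), then lift straight off.
- bottle_mouth (a point): Centre of the bottle's mouth, the top of its neck, 104 mm above its base, inside the cap. A spring here pushes the locked cap up with about 7 N, and 1 N more for each mm it is pressed. The locked cap's centre is 4 mm above this point; it carries the bottle, which may be lifted by its cap, and has a few degrees and about 1 mm of play on the neck.
- bottle_center (a point): Loose white plastic bottle, square body 56 x 56 mm, 70 mm high, under a round shoulder and neck; 127 mm high with its cap. This point is the centre of the square body, 35 mm above its underside and 73 mm below the locked cap's centre; z up, x and y square to its faces. Mass 0.2 to 0.4 kg.
- pocket_floor (a point): Centre of the floor of the square pocket in the fixed aluminium block (100 x 100 mm, foot 160 mm long along x, top 42 mm above the bench). Pocket 61 x 61 mm, floor 32 mm below the block's top and 10 mm above the bench, 7 mm wide 45 degree lead-in all round. x and y square to its walls, z up. The bottle fits in any of four quarter turns and stands 38 mm of its body out.
- hammer_mid (a point): Red plastic hammer, a bystander, 236 mm long and 32 mm high, handle along its own x; point at the bottom in the middle of its handle. Leave it.
- hinge_mid (a point): Chrome door hinge lying open and flat, 73 x 76 mm, 10 mm high, a bystander; point at the centre of its underside. Leave it.
- caster_mid (a point): Caster with black nylon wheel standing on its 60 mm square plate, 73 mm high, a bystander; point at the centre of the plate's underside. Leave it.
- bracket_mid (a point): Aluminium angle bracket, 60 x 50 mm foot, 60 mm high, a bystander; point at the centre of its underside. Leave it.
- switch_tip (a point): Tip of the 35 mm lever of a small toggle switch on a block fixed to the bench, a bystander. Leave it.

How it is judged:
By the outcome, as a careful person would: the job done as asked, in the order asked, and still so for the second after the job is handed in, while the arm keeps its last pose, push and grip.
It also fails if it takes over 50 s, if anything falls off the work surface, if the arm or the gripper's body presses on something with over 40 N, if the wrist force passes 120 N, or if a joint passes its speed limit or range.

## Working session

There is one attempt and no reset: what is moved stays moved. The work goes in short steps, Python scripts to look and compute and a shell command to move; the robot and the scene stay as the last step left them, time stands still between calls to the robot, and variables do not carry over. Pictures are saved under pics/ and viewed, at most 10 in all, crops included, and the job is handed in when it is done.

```bash
mkdir -p pics; ls; python3 - <<'E'
from plant import *
import cv2,numpy as np
s=get_state();print(s['time'],s['position'],np.round(s['eef_rot'],3).tolist(),s['width'],s['ft_force'])
for n in("top","side","wrist"):
    cv2.imwrite(f"pics/{n}0.png",snapshot(n)[:,:,::-1]);c=get_calibration(n);print(n,{k:np.round(v,4).tolist() for k,v in c.items()})
E
```

```text
pics
0.0 [0.17246608 0.6260745  0.23007896] [[-0.964, 0.266, -0.001], [0.266, 0.964, -0.002], [0.0, -0.002, -1.0]] 0.08518523976451571 [ 0.06135123 -0.52917014  0.04192424]
top {'fx': 437.0529, 'fy': 437.0529, 'cx': 322.3566, 'cy': 204.3989, 'position': [0.4595, 0.043, 1.2646], 'rotation': [[0.029, -0.9961, 0.0833], [-0.9996, -0.0293, -0.0025], [0.0049, -0.0832, -0.9965]]}
side {'fx': 452.3924, 'fy': 452.3924, 'cx': 320.1638, 'cy': 201.2899, 'position': [-0.154, -0.6335, 0.8286], 'rotation': [[0.674, -0.4555, 0.5817], [-0.7388, -0.4139, 0.5319], [-0.0015, -0.7882, -0.6154]]}
wrist {'fx': 349.6342, 'fy': 349.6342, 'cx': 318.3364, 'cy': 193.739, 'tool_from_camera': [[0.0004, -0.9605, -0.2781, 0.071], [1.0, 0.0006, -0.0006, -0.0012], [0.0008, -0.2781, 0.9605, -0.1422], [0.0, 0.0, 0.0, 1.0]]}
```

View pics/top0.png

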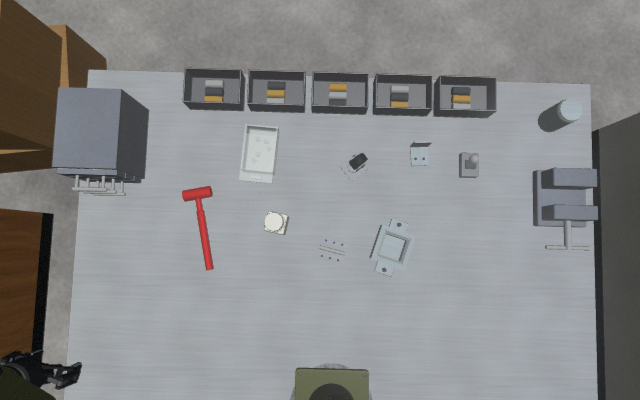

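View pics/side0.png

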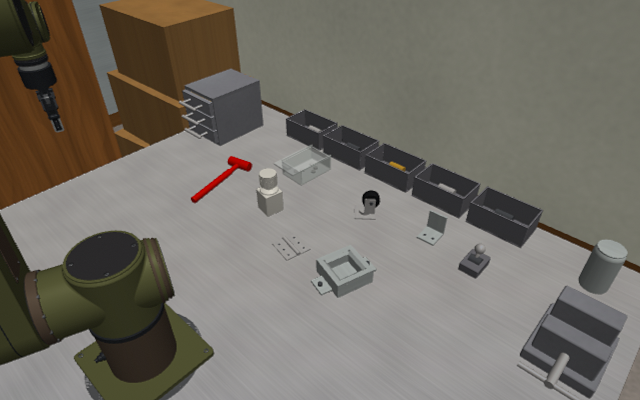

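Top view: the bottle stands upright with its cap at about (274,222), and the block's pocket is near (394,249). The hammer is at (205,230) and the hinge at (331,250). I'll zoom in to measure.

```bash
cat > h.py <<'E'
from plant import *
import cv2,numpy as np
def ray(n,uv,z,T=None):
    c=get_calibration(n);d=np.array([(uv[0]-c['cx'])/c['fx'],(uv[1]-c['cy'])/c['fy'],1.])
    if T is None: R,p=np.array(c['rotation']),np.array(c['position'])
    else: R,p=T[:3,:3],T[:3,3]
    d=R@d; return p+d*(z-p[2])/d[2]
def wristT(s):
    M=np.eye(4);M[:3,:3]=s['eef_rot'];M[:3,3]=s['position']
    return M@np.array(get_calibration('wrist')['tool_from_camera'])
E
python3 - <<'E'
from h import *
for uv,z in [((274,222),.127),((394,249),.042)]: print(ray('top',uv,z))
for uv,z in [((268,174),.127),((346,268),.042)]: print(ray('side',uv,z))
im=cv2.imread('pics/top0.png')[190:290,250:430]
cv2.imwrite('pics/c1.png',cv2.resize(im,None,fx=4.4,fy=4.4,interpolation=cv2.INTER_CUBIC))
E
```

```text
[0.50491588 0.16456657 0.127     ]
[ 0.44289759 -0.16318939  0.042     ]
[0.5027819  0.16003329 0.127     ]
[ 0.44045011 -0.17264997  0.042     ]
```

View pics/c1.png

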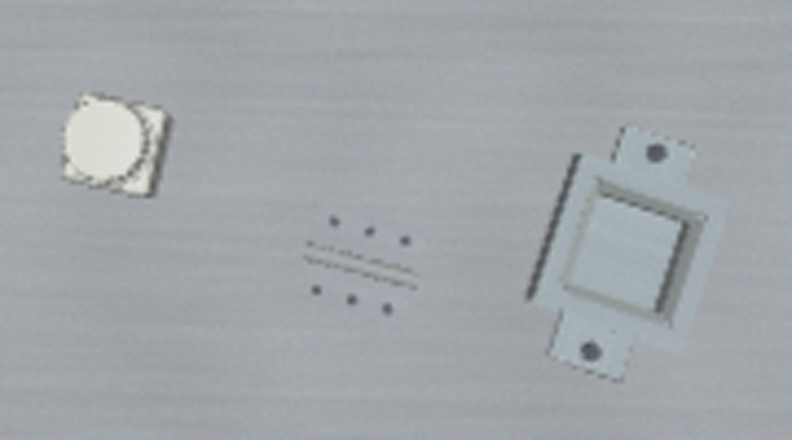

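The bottle's cap is near (0.505, 0.164) and the pocket near (0.442, -0.163). I'll take a wrist view over the block first, then one over the bottle.

```bash
python3 -m pendant '[1,-0.655,-0.958,0,0,1,-0.655,-0.958,0,0,1,-0.655,-0.958,0,0,1,-0.655,-0.958,0,0,1,-0.655,-0.958,0,0,1,-0.655,-0.958,0,0,1,-0.655,-0.958,0,0,1,-0.655,-0.958,0,0,1,-0.655,-0.958,0,0,1,-0.655,-0.958,0,0,1,-0.655,-0.958,0,0,1,-0.655,-0.958,0,0]' 80
python3 -m pendant '[1,-0.655,-0.958,0,0,1,-0.655,-0.958,0,0,1,-0.655,-0.958,0,0,1,-0.655,-0.958,0,0,1,-0.655,-0.958,0,0,1,-0.655,-0.958,0,0,1,-0.655,-0.958,0,0,1,-0.655,-0.958,0,0,1,-0.655,-0.958,0,0,1,-0.655,-0.958,0,0,1,-0.655,-0.958,0,0,1,-0.655,-0.958,0,0,1,0,0,0,0,1,0,0,0,0]'
python3 - <<'E'
from h import *
s=get_state();im=snapshot('wrist');np.save('w1.npy',wristT(s));print(s['time'],s['position'],s['joint_positions'],np.round(s['eef_rot'],3).tolist())
cv2.imwrite('pics/w1.png',im[:,:,::-1])
E
```

```text
time: 1.65
position: [0.3084, 0.2304, 0.2311]
eef_rot: [[-0.964, 0.265, 0.0], [0.265, 0.964, -0.0], [-0.0, -0.0, -1.0]]
ft_force: [0.0, 0.0, -0.3]
width: 0.0851
grasp_force: 0.0
time: 3.4
position: [0.4438, -0.1631, 0.2309]
eef_rot: [[-0.964, 0.266, -0.001], [0.266, 0.964, 0.001], [0.001, 0.001, -1.0]]
ft_force: [-1.0, 0.1, -0.6]
width: 0.0854
grasp_force: 0.0
3.4 [ 0.44375058 -0.16311961  0.23088497] [-2.67049129e+01 -1.61156444e+01  1.16424983e+02  2.10178305e-02
  7.97563797e+01 -1.01296483e+02] [[-0.964, 0.266, -0.001], [0.266, 0.964, 0.001], [0.001, 0.001, -1.0]]
```

View pics/w1.png

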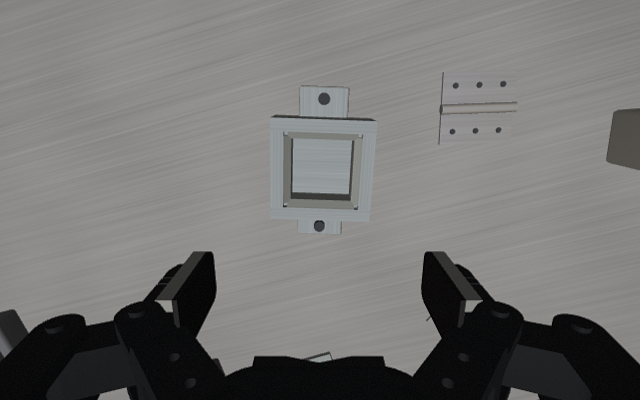

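Wrist view: the block's top face has corners near (271,118), (377,121), (371,221) and (271,219). The pocket's lead-in corners are (284,133), (363,135), (360,208) and (285,207), and the hinge is at (478,107), well clear.

```bash
python3 - <<'E'
from h import *
T=np.load('w1.npy');g=cv2.cvtColor(cv2.imread('pics/w1.png'),cv2.COLOR_BGR2GRAY)
for q in ([(271,118),(377,121),(371,221),(271,219)],[(284,133),(363,135),(360,208),(285,207)]):
    P=np.array([ray('wrist',p,.042,T) for p in q]);e=np.roll(P,-1,0)-P
    print(np.round(P[:,:2],4).tolist(),P.mean(0),np.linalg.norm(e,axis=1),np.degrees(np.arctan2(e[:,1],e[:,0])))
s=slice(None)
cv2.imwrite('pics/c2.png',cv2.resize(cv2.imread('pics/w1.png')[80:240,250:400],None,fx=3.7,fy=3.7,interpolation=cv2.INTER_CUBIC))
E
```

```text
[[0.385, -0.1939], [0.4138, -0.0997], [0.5088, -0.1273], [0.48, -0.2239]] [ 0.44691715 -0.16120494  0.042     ] [0.09851364 0.09902356 0.10078845 0.09967755] [  73.02230682  -16.22602534 -106.60377138  162.4626641 ]
[[0.4014, -0.1863], [0.4229, -0.1152], [0.4925, -0.1348], [0.4716, -0.2066]] [ 0.44709815 -0.16073412  0.042     ] [0.07425061 0.0722844  0.07479342 0.07310681] [  73.17409508  -15.73256349 -106.18950587  163.83329361]
```

View pics/c2.png

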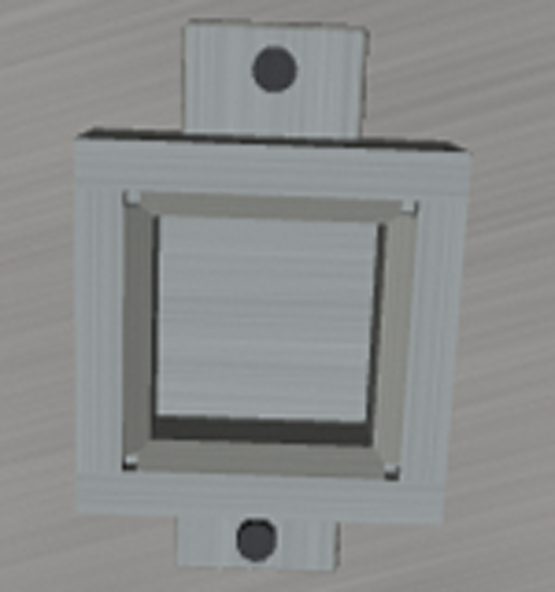

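The pocket centre is about (0.446, -0.1615), and its walls lie at -16.5° mod 90. Next is the bottle.

```bash
python3 -m pendant '[1,0.08,0.92,0,0,1,0.08,0.92,0,0,1,0.08,0.92,0,0,1,0.08,0.92,0,0,1,0.08,0.92,0,0,1,0.08,0.92,0,0,1,0.08,0.92,0,0,1,0.08,0.92,0,0,1,0.08,0.92,0,0,1,0.08,0.92,0,0,1,0.08,0.92,0,0,1,0.08,0.92,0,0,1,0,0,0,0,1,0,0,0,0]'
python3 - <<'E'
from h import *
s=get_state();im=snapshot('wrist');np.save('w2.npy',wristT(s));print(s['time'],s['position'])
cv2.imwrite('pics/w2.png',cv2.resize(im[60:300,180:480,::-1],None,fx=2.5,fy=2.5,interpolation=cv2.INTER_CUBIC))
E
```

```text
time: 5.2
position: [0.5037, 0.1634, 0.2313]
eef_rot: [[-0.964, 0.265, -0.0], [0.265, 0.964, -0.0], [0.0, -0.0, -1.0]]
ft_force: [-0.5, 0.3, 0.1]
width: 0.0852
grasp_force: 0.0
5.2 [0.50371159 0.16338756 0.23130714]
```

View pics/w2.png

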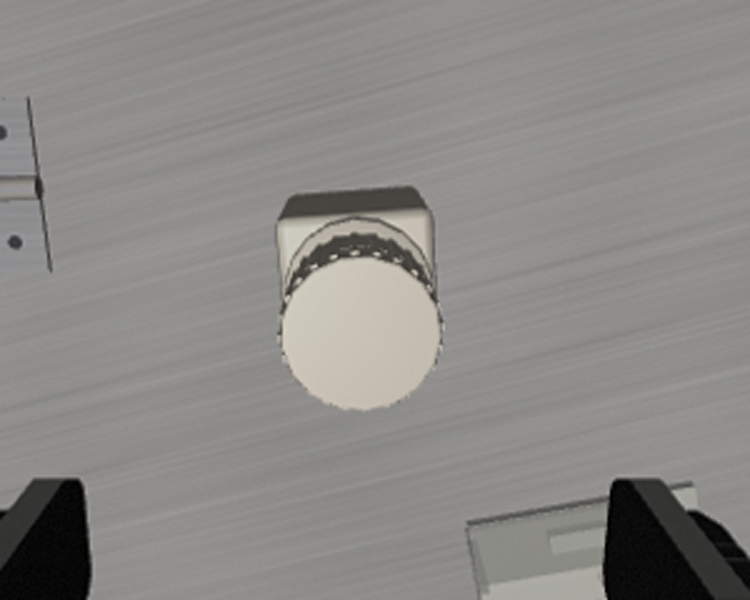

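Wrist view: the cap top's centre is at crop (361,333), full-image (324.4,193.2). The body's near top edge runs from crop (277,220) to (433,209).

```bash
python3 - <<'E'
from h import *
T=np.load('w2.npy');f=lambda a,z:ray('wrist',(180+a[0]/2.5,60+a[1]/2.5),z,T)
c=f((361,333),.127);print('cap',c, 'dia',np.linalg.norm(f((281,333),.127)-f((441,333),.127)))
for a,b,z in [((277,220),(433,209),.068),((288,195),(416,187),0)]:
    a,b=f(a,z),f(b,z);print(a,b,np.linalg.norm(b-a),np.degrees(np.arctan2(*(b-a)[1::-1])))
    n=b-a; print('normal dist of cap axis',np.cross((n/np.linalg.norm(n))[:2],(c-a)[:2]))
s=get_state();d=np.array(s['eef_rot']).T@(c-s['position']);print('tool delta',d,d/.03)
E
```

```text
cap [0.50447401 0.16631197 0.127     ] dia 0.04695482342432747
[0.47352584 0.14507602 0.068     ] [0.48422066 0.19874329 0.068     ] 0.054722534427843854 78.72973635915449
normal dist of cap axis -0.026201075718689633
[0.47312514 0.14462341 0.        ] [0.48422183 0.19794138 0.        ] 0.054460464373338804 78.24327287188595
normal dist of cap axis -0.026272027455836705
tool delta [0.00025178 0.00334735 0.1043162 ] [0.00839264 0.11157831 3.47720665]<stdin>:6: DeprecationWarning: Arrays of 2-dimensional vectors are deprecated. Use arrays of 3-dimensional vectors instead. (deprecated in NumPy 2.0)
```

The cap axis is at (0.5045, 0.166), and the bottle's yaw is about -11.5°. It needs roughly 5° clockwise to match the pocket. I'll turn the tool 45°, descend and grip.

```bash
python3 -m pendant '[1,0.01,0.11,0.4,1,1,0,0,0.6,1,1,0,0,0.8,1,1,0,0,0.8,1,1,0,0,0.8,0.5,1,0,0,0.8,0,1,0,0,0.65,0,1,0,0,0,0,1,0,0,0,0]' 80 && python3 -m pendant '[-1,0,0,0,0,-1,0,0,0,0,-1,0,0,0,0,-1,0,0,0,0,-1,0,0,0,0,-1,0,0,0,0,-1,0,0,0,0,-1,0,0,0,0]' 80
```

```text
time: 6.38
position: [0.5056, 0.1666, 0.0867]
eef_rot: [[-0.494, 0.87, 0.001], [0.87, 0.494, 0.0], [-0.0, 0.001, -1.0]]
ft_force: [0.4, -0.4, -0.3]
width: 0.0851
grasp_force: 0.0
time: 7.38
position: [0.5058, 0.1669, 0.0869]
eef_rot: [[-0.494, 0.87, 0.002], [0.87, 0.494, 0.001], [-0.0, 0.002, -1.0]]
ft_force: [0.8, 0.5, 4.7]
width: 0.0467
grasp_force: 81.6
```

```bash
python3 -m pendant '[-1,0,0,-0.3,0,-1,0,0,-0.6,0,-1,0,0,-0.8,0,-1,0,0,-0.8,0,-1,0,0,-0.5,0,-1,0,0,0,0]' && python3 -m pendant '[-1,-0.3,-0.25,0,0,-1,-0.6,-0.5,0,0,-1,-0.854,-0.714,0,0,-1,-0.854,-0.714,0,0,-1,-0.854,-0.714,0,0,-1,-0.854,-0.714,0,0,-1,-0.854,-0.714,0,0,-1,-0.854,-0.714,0,0,-1,-0.854,-0.714,0,0,-1,-0.854,-0.714,0,0,-1,-0.6,-0.5,0,0,-1,-0.2,-0.18,0,0.25,-1,0,0,0,0.25,-1,0,0,0,0,-1,0,0,0,0]'
python3 - <<'E'
from h import *
s=get_state();print(s['time'],s['position'],s['joint_positions'],s['ft_force'])
c=get_calibration('top');t=snapshot('top')[200:300,340:450,::-1];w=snapshot('side')[180:310,280:420,::-1]
r=lambda i:cv2.resize(i,(396,396*i.shape[0]//i.shape[1]),interpolation=cv2.INTER_CUBIC)
a,b=r(t),r(w);h=max(len(a),len(b));p=lambda i:cv2.copyMakeBorder(i,0,h-len(i),0,0,0)
cv2.imwrite('pics/p3.png',np.hstack([p(a),p(b)]))
E
```

```text
time: 8.12
position: [0.5056, 0.1668, 0.1774]
eef_rot: [[-0.494, 0.87, 0.003], [0.87, 0.494, 0.001], [-0.001, 0.003, -1.0]]
ft_force: [0.8, 0.4, -3.3]
width: 0.0465
grasp_force: 82.3
time: 10.0
position: [0.4448, -0.1613, 0.1754]
eef_rot: [[-0.417, 0.909, -0.001], [0.909, 0.417, 0.0], [0.001, -0.0, -1.0]]
ft_force: [-0.2, 0.4, -3.6]
width: 0.0467
grasp_force: 82.6
10.0 [ 0.44482433 -0.16129814  0.17540079] [-2.64394584e+01 -1.36172324e+01  1.19838739e+02  6.85831314e-03
  7.38243261e+01 -5.10772444e+01] [-0.23467789  0.42567789 -3.60043093]
```

View pics/p3.png

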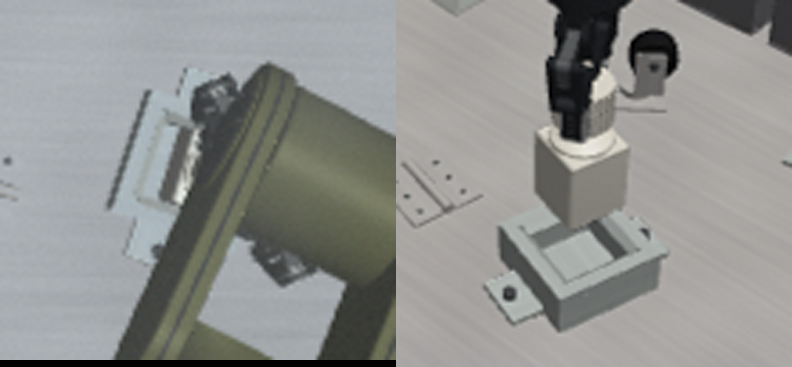

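Side view: the bottle hangs upright above the pocket, square to it. I'll lower it in stages and watch the forces.

```bash
python3 -m pendant '[-1,-0.02,0.03,0.4,0,-1,0,0,0.6,0,-1,0,0,0.4,0,-1,0,0,0.2,0,-1,0,0,0.15,0,-1,0,0,0.15,0,-1,0,0,0.1,0,-1,0,0,0,0]' && python3 -m pendant '[-1,0,0,0.1,0,-1,0,0,0.1,0,-1,0,0,0.1,0,-1,0,0,0.1,0,-1,0,0,0,0]'
```

```text
time: 11.1
position: [0.4461, -0.1619, 0.1158]
eef_rot: [[-0.416, 0.909, -0.0], [0.909, 0.416, 0.0], [0.0, -0.0, -1.0]]
ft_force: [0.3, 1.1, -3.5]
width: 0.0463
grasp_force: 82.6
time: 11.72
position: [0.4458, -0.1618, 0.1034]
eef_rot: [[-0.416, 0.909, -0.001], [0.909, 0.416, 0.0], [0.001, -0.0, -1.0]]
ft_force: [-0.2, -0.3, -2.4]
width: 0.0463
grasp_force: 82.6
```

```bash
python3 -m pendant '[-1,0,0,0.07,0,-1,0,0,0.07,0,-1,0,0,0,0]'; python3 -m pendant '[-1,0,0,0.05,0,-1,0,0,0,0]';  python3 -m pendant '[-1,0,0,0.05,0,-1,0,0,0,0]'
```

```text
time: 12.1
position: [0.4459, -0.1619, 0.0994]
eef_rot: [[-0.416, 0.909, -0.0], [0.909, 0.416, 0.0], [0.0, -0.0, -1.0]]
ft_force: [-0.0, 1.2, -2.8]
width: 0.0465
grasp_force: 82.6
time: 12.35
position: [0.446, -0.1619, 0.098]
eef_rot: [[-0.416, 0.909, -0.0], [0.909, 0.416, 0.0], [0.0, -0.0, -1.0]]
ft_force: [-0.7, -0.6, -2.3]
width: 0.0464
grasp_force: 82.6
time: 12.6
position: [0.4464, -0.162, 0.097]
eef_rot: [[-0.416, 0.909, 0.001], [0.909, 0.416, -0.0], [-0.0, 0.0, -1.0]]
ft_force: [0.5, -0.6, -0.3]
width: 0.046
grasp_force: 82.9
```

```bash
python3 -m pendant '[-1,0,0,0.04,0,-1,0,0,0,0]'; python3 -m pendant '[-1,0,0,0.04,0,-1,0,0,0,0]';  python3 -m pendant '[-1,0,0,0.04,0,-1,0,0,0,0]'
```

```text
time: 12.85
position: [0.4469, -0.1623, 0.0969]
eef_rot: [[-0.416, 0.909, 0.001], [0.909, 0.416, -0.001], [-0.001, 0.001, -1.0]]
ft_force: [-2.0, 0.7, 5.2]
width: 0.0466
grasp_force: 82.9
time: 13.1
position: [0.4472, -0.1624, 0.0962]
eef_rot: [[-0.416, 0.909, 0.002], [0.909, 0.416, -0.001], [-0.002, 0.001, -1.0]]
ft_force: [-2.7, 2.3, 7.3]
width: 0.0463
grasp_force: 83.0
time: 13.35
position: [0.4473, -0.1624, 0.0952]
eef_rot: [[-0.416, 0.909, 0.002], [0.909, 0.416, -0.001], [-0.002, 0.002, -1.0]]
ft_force: [-2.8, 2.1, 7.7]
width: 0.0465
grasp_force: 83.1
```

The floor contact matches: 0.0968 - 0.0869 ≈ 10 mm, the pocket floor height. I'm now pressing to about 5 mm.

```bash
python3 -m pendant '[-1,0,0,0.05,0,-1,0,0,0.05,0,-1,0,0,0.04,0,-1,0,0,0,0,-1,0,0,0,0]'
```

```text
time: 13.98
position: [0.4477, -0.1626, 0.0919]
eef_rot: [[-0.416, 0.909, 0.003], [0.909, 0.416, -0.001], [-0.003, 0.002, -1.0]]
ft_force: [-3.6, 2.3, 12.0]
width: 0.0465
grasp_force: 83.4
```

```bash
python3 -m pendant '[-1,0,0,0,-0.4,-1,0,0,0,-0.6,-1,0,0,0,-0.6,-1,0,0,0,-0.6,-1,0,0,0,-0.4,-1,0,0,0,0]';python3 - <<'E'
from h import *
s=get_state();print(s['moment'],s['joint_positions'])
E
```

```text
time: 14.72
position: [0.448, -0.1624, 0.092]
eef_rot: [[-0.773, 0.634, 0.004], [0.634, 0.773, -0.001], [-0.004, 0.002, -1.0]]
ft_force: [-2.2, 2.8, 11.0]
width: 0.0463
grasp_force: 83.7
[0.53612686 0.44534693 0.04743033] [-2.64134088e+01 -7.84443471e+00  1.23524135e+02  5.28368648e-02
  6.40986270e+01 -7.70582464e+01]
```

```bash
python3 -m pendant '[-1,0,0,0.015,-0.5,-1,0,0,0,-0.6,-1,0,0,0,-0.6,-1,0,0,0,-0.6,-1,0,0,0,-0.6,-1,0,0,0,-0.6,-1,0,0,0,-0.4,-1,0,0,0,0,-1,0,0,0,0]';python3 - <<'E'
from h import *
s=get_state();print(s['moment'],s['joint_positions'])
cv2.imwrite('pics/s4.png',cv2.resize(snapshot('side')[180:310,280:420,::-1],None,fx=4,fy=4,interpolation=cv2.INTER_CUBIC))
E
```

```text
time: 15.85
position: [0.4478, -0.1625, 0.0915]
eef_rot: [[-1.0, 0.007, 0.003], [0.007, 1.0, -0.001], [-0.003, -0.001, -1.0]]
ft_force: [-3.1, 3.0, 11.5]
width: 0.0465
grasp_force: 83.8
[ 0.46420841  0.55079836 -0.00470996] [-2.64185445e+01 -7.80889343e+00  1.23544909e+02  3.16669887e-02
  6.40646099e+01 -1.16038660e+02]
```

View pics/s4.png

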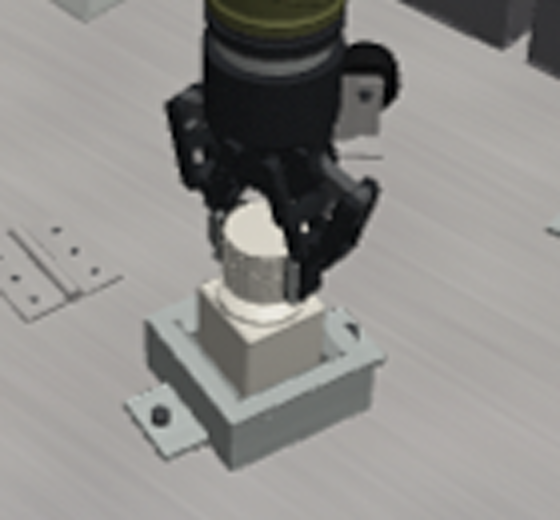

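Side view: the bottle is seated with its body square in the pocket, and the cap is gripped and turned 65°. I'm easing the sideways force and lifting gently.

```bash
python3 -m pendant '[-1,0.03,0.03,0,0,-1,0,0,0,0]'; python3 -m pendant '[-1,0,0,-0.08,0,-1,0,0,-0.08,0,-1,0,0,0,0]'; python3 -m pendant '[-1,0,0,-0.08,0,-1,0,0,-0.08,0,-1,0,0,0,0]'
```

```text
time: 16.15
position: [0.4477, -0.1623, 0.0918]
eef_rot: [[-1.0, 0.007, 0.005], [0.007, 1.0, -0.003], [-0.006, -0.003, -1.0]]
ft_force: [-0.5, 0.4, 10.6]
width: 0.0465
grasp_force: 83.8
time: 16.52
position: [0.4476, -0.1623, 0.0963]
eef_rot: [[-1.0, 0.007, 0.006], [0.007, 1.0, -0.003], [-0.006, -0.003, -1.0]]
ft_force: [-0.2, -0.4, 7.8]
width: 0.0463
grasp_force: 83.5
time: 16.9
position: [0.4463, -0.1617, 0.0992]
eef_rot: [[-1.0, 0.007, 0.003], [0.007, 1.0, -0.002], [-0.003, -0.002, -1.0]]
ft_force: [1.6, -1.6, 4.3]
width: 0.0466
grasp_force: 83.4
```

```bash
python3 -m pendant '[-1,0,0,-0.1,0,-1,0,0,-0.1,0,-1,0,0,-0.1,0,-1,0,0,0,0]'; python3 -m pendant '[-1,0,0,-0.15,0,-1,0,0,-0.25,0,-1,0,0,-0.3,0,-1,0,0,-0.3,0,-1,0,0,-0.3,0,-1,0,0,-0.25,0,-1,0,0,-0.2,0,-1,0,0,-0.08,0,-1,0,0,0,0,-1,0,0,0,0]'
python3 - <<'E'
from h import *
s=get_state();print(s['ft_force'])
cv2.imwrite('pics/s5.png',cv2.resize(snapshot('side')[160:310,270:420,::-1],None,fx=3.6,fy=3.6,interpolation=cv2.INTER_CUBIC))
E
```

```text
time: 17.4
position: [0.4448, -0.1608, 0.1065]
eef_rot: [[-1.0, 0.007, -0.001], [0.007, 1.0, 0.001], [0.001, 0.001, -1.0]]
ft_force: [0.8, -0.2, -0.7]
width: 0.0461
grasp_force: 82.9
time: 18.65
position: [0.445, -0.1609, 0.1615]
eef_rot: [[-1.0, 0.007, -0.001], [0.007, 1.0, 0.0], [0.001, 0.0, -1.0]]
ft_force: [-0.3, 0.6, -0.2]
width: 0.0464
grasp_force: 82.9
[-0.2886533   0.58575467 -0.15587098]
```

View pics/s5.png

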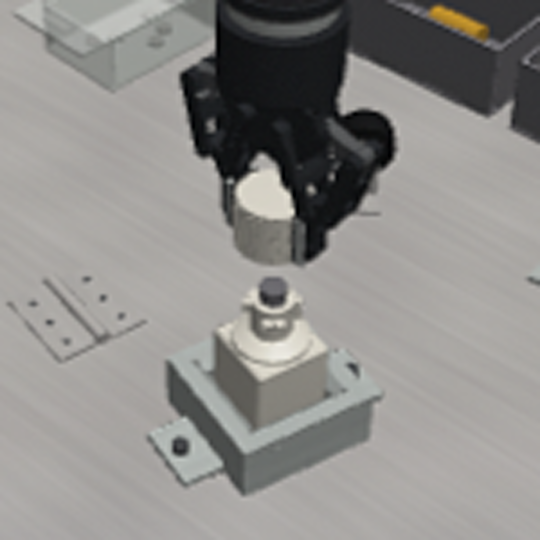

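The final view shows the open bottle still seated in the pocket, with the cap held level about 5 cm above it.

```bash
python3 -c "
from plant import *
print(hand_in())"
```

```text
the job is handed in; nothing more can be done
None
```

Job done and handed in after about 19 s of robot time: the bottle is seated in the pocket, and its cap is off and held level in the gripper about 5 cm above the open mouth.

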